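Put a synth module back into its leaning row, changing grip on a bench stand

ROBOT

A 6-joint arm with a two-finger parallel gripper is mounted at the origin on the work surface. World frame = base frame: x ahead of the robot, y to its left, z up, the work surface at z = 0. Lengths are in m, angles in rad, forces in N, time in s.
With the tool pointing down it reaches from about 0.35 to 0.85 m from the base axis. Payload 8.1 kg.
Tool frame: the origin (TCP) lies at the very end of the fingers, on their centre line; the grasp point (between the pads) lies 19 mm behind it (robot.pinch_z is the distance from the TCP to the grasp point, in m); y points along the fingers, x is the direction in which the jaws open and shut, and the axes are right-handed (so a half turn about y gives the same grasp; the last joint's range is limited). The gripper opens to 93 mm and grips with 3 to 60 N. Pads are 15 mm wide; open, the fingers measure 128 mm over their backs; the gripper's body (75 mm by 188 mm) begins 65 mm behind the grasp point.
Start: joints at [1.184, 0.13, 1.488, -0, 1.523, -0.085], TCP at [0.178, 0.573, 0.219] pointing down, gripper open.
Joint ranges: [-2.96, 2.96], [-0.89, 2.26], [0.02, 2.5], [-1.34, 4.48], [0, 2.73], [-2.66, 2.66]. Speed limits (rad/s): [2.39, 2.39, 2.79, 3.14, 3.14, 3.14].

INTERFACE

Orientations are given as a rotation vector (axis times angle).
In Python, from plant import robot gives the robot as it stands.
- The arm moves only by the shell command python3 -m inch 'ROWS' [FORCE]. ROWS is JSON, a list of rows, each a list of 5 numbers: the closure, from -1 (fully open) to 1 (shut), then the shift along the world's x, y, z in m, then the turn about the world's z in rad. A call has 1 to 8 rows; each row is the pose to reach, as a shift and turn from the pose measured when the call began; what a row does not reach only later rows make up. A row lasts 1/8 s, in which the tool goes at most 62.5 mm and 10.7 degrees, less where a joint would pass 70% of its speed; a pose out of reach is approached as far as the arm can. A call with a gripper value outside its range is refused whole. The fingers move at their own pace and stop on an object; FORCE is the grip in N (left out, the last holds). Time passes only in rows, so rows that repeat a pose let the fingers close. It gives the time, the measured TCP pose, the force and the opening at its end, in the units of the state.
- robot.read_state(): the state, without advancing time (a new reading comes with each control period).
- robot.read_camera(name): name is "side" or "top"; returns a dict with "color" (480x640x3 uint8, red, green, blue), "mtx" (3x3 intrinsics, pixels), "R" (3x3) and "t" (3): a world point X has camera coordinates R X + t. Camera axes: x right, y down, z forward; pixel columns grow to the right and rows downward; lengths in m; the calibration is good to about 2 mm. A picture is of the moment at which its call begins. There is no depth.
- robot.close_job(): hands the job in, once; it reports no verdict.
The state is a dict: "t": time; "q": joint angles; "dq": joint speeds; "joint_torque": joint torques, N m; "tool_pos": TCP position; "orientation": TCP orientation; "force": force on the tool from outside, world axes, zero at the start; "wrist_torque": the same for the moment, N m; "opening": finger opening in m.
Only numpy, scipy, OpenCV 4.12 (cv2) and the standard library are available. Lean on these libraries where they do the work, as an engineer would, in place of code of your own. Each camera call takes 0.05 s, during which the arm holds its last target. There are 200 camera calls.

TASK

The synth module with the green board lies face up on the table: put it back into the empty place of the leaning row, bottom edge down on the seat, back against the back board, square with its neighbours and facing the same way. There is no room for fingers at its sides in the row, so first pick it up by its sides and lean it on the little dark steel stand, top edge up and face outwards, let go of it there, and take it again by its top edge, front and back. Set it down gently both times rather than dropping it, and leave the other modules and everything else on the table where they are.

Things in the scene. Friction and masses are not known exactly. Their poses are not given: they have to be found in the camera images.
- module: The module: flat box 130 x 56 x 30 mm, 0.18-0.35 kg, plywood frame, clear window over a green board (the only green one), one bright yellow-green button. Origin: centre of its back, on which it lies at first. +x: to its top edge (along the 130 mm); +z: out of its face; y: across the 56 mm. Four cream knobs, 12 mm wide, stand 13 mm proud of the face at x = +12 and -10, y = +-12 mm.
- module_top (a point): Middle of the module's top edge face: 65 mm along +x from its centre, at half its thickness. Axes as the module's. The top 45 mm of the face (dark display under the window), of the back and the sides are flat and free for fingers.
- stand: Small dark-grey bent-steel bench stand, fixed. Base 120 (x) x 90 (y) x 6 mm, origin at the centre of its underside. +x: the way the face of a module leaning on it looks. Back plate 40 mm wide, rising at 58 degrees above level, leaning away to -x, ending 74 mm up the slope: a module's top 56 mm stand free above it and its sides overhang by 8 mm.
- stand_seat (a point): On the stand: middle of the inside corner of back plate and foot ledge, 22 mm ahead (+x) of the stand's origin, 35 mm above the table; axes as the stand's. The module's lower back edge belongs here, centred in y. Back plate runs up along (-0.530, 0, 0.848); the ledge, 20 mm deep, along (0.848, 0, 0.530). A module seated here has its origin at (-34, 0, 55) mm.
- rack: Wooden rack of the leaning row, fixed: base 150 mm deep, walnut end cheeks 110 mm high at y = -168 and +106 mm. Origin: on the table under the empty place. +x: the way the modules face. Back board rising at 75 degrees above level (leaning away to -x), 10 mm thick, ending 78 mm up the slope: the modules' top 52 mm stand free above it.
- rack_place (a point): On the rack: middle of the empty place, in the corner of seat and back board, 5 mm behind the rack's origin, 30 mm up; axes as the rack's. The module's lower back edge belongs here. Back board runs up along (-0.259, 0, 0.966), seat along (0.966, 0, 0.259), with a 7 mm lip 38 mm out. A module in place has its origin at (-17, 0, 63) mm. The gap is 72 mm wide, give or take 4.
- module_blue: Neighbour in the row on the +y side of the gap (centre about 64 mm from its middle): same size as the green module, blue board, loose. Its origin lies on the table under its place, axes as the rack's. Must not be shifted.
- module_red: Neighbour on the -y side of the gap (centre about 64 mm from its middle): same size, red board, black knobs, loose; origin and axes likewise. Must not be shifted.
- module_white: Next module beyond the red one (126 mm from the gap's middle): same size, white board, orange knobs, loose; origin and axes likewise.
- mug: Blue ceramic mug, 80 mm across, 95 mm high, upright. Origin: centre of its underside; handle to +y.
- puck: Black round loudspeaker puck, 54 mm across, 44 mm high. Origin: centre of its underside.
- meter: Yellow multimeter lying flat, 150 (x) x 74 x 41 mm high. Origin: centre of its underside.
- screwdriver: Screwdriver lying along its x axis, 170 mm long, red handle to -x, up to 30 mm high. Origin: about its middle, on the table.
- knob_jar: Small glass jar with steel cap, 54 mm across, 70 mm high. Origin: centre of its underside.
- recorder: Grey hand-held sound recorder lying flat, 140 (x) x 50 x 24 mm. Origin: centre of its underside.

How it is judged:
By the outcome, as a careful person would: the job done as asked, in the order asked, and still so for the second after the job is handed in, with the robot touching nothing.
It also fails if it takes over 72 s, if anything falls off the work surface, if the arm or the gripper's body presses on something with over 40 N, if the wrist force passes 120 N, or if a joint passes its speed limit or range.

## Working session

There is one attempt and no reset: what is moved stays moved. The work goes in short steps, Python scripts to look and compute and a shell command to move; the robot and the scene stay as the last step left them, time stands still between calls to the robot, and variables do not carry over. Pictures are saved under pics/ and viewed, about 8 in all and at most 12, crops included, and the job is handed in when it is done.

```bash
ls; mkdir -p pics; python3 - <<'E'
from plant import robot
import cv2
s=robot.read_state(); print({k:s[k] for k in('t','tool_pos','orientation','force','opening')},robot.pinch_z)
for n in('side','top'):
    c=robot.read_camera(n); cv2.imwrite(f'pics/{n}0.png',c['color'][:,:,::-1]); print(n,c['mtx'],c['R'],c['t'])
E
```

```text
pics
{'t': 0.0, 'tool_pos': array([0.17811128, 0.57236029, 0.21760522]), 'orientation': array([-1.33799127, -0.98291547,  0.98548523]), 'force': array([ 0.0083117 , -0.15626374,  0.71449198]), 'opening': 0.09274785631676191} 0.0188
side [[596.83537232   0.         318.67252197]
 [  0.         596.83537232 241.61479283]
 [  0.           0.           1.        ]] [[ 0.96003976 -0.27915162 -0.0199506 ]
 [-0.19985014 -0.63391454 -0.74713605]
 [ 0.19591726  0.72126745 -0.66437166]] [-0.54075602  0.17350049  1.06912434]
top [[449.2137811    0.         322.909345  ]
 [  0.         449.2137811  241.74188833]
 [  0.           0.           1.        ]] [[ 0.0207727  -0.99960843 -0.01874787]
 [-0.99526797 -0.01889488 -0.09531348]
 [ 0.09492192  0.02063907 -0.99527075]] [0.00292188 0.58250821 1.15735346]
```

View pics/side0.png

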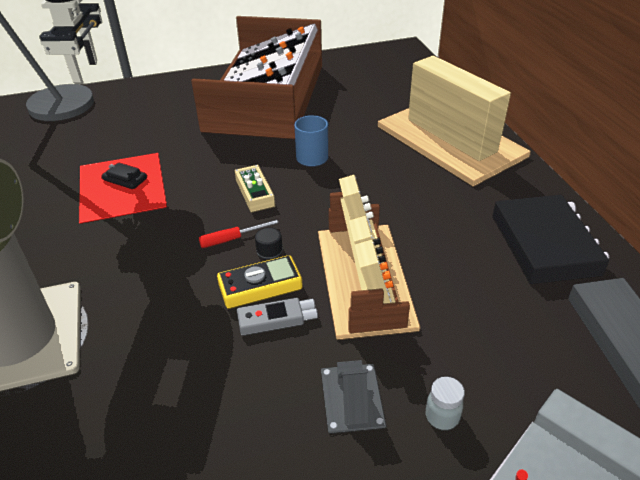

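View pics/top0.png

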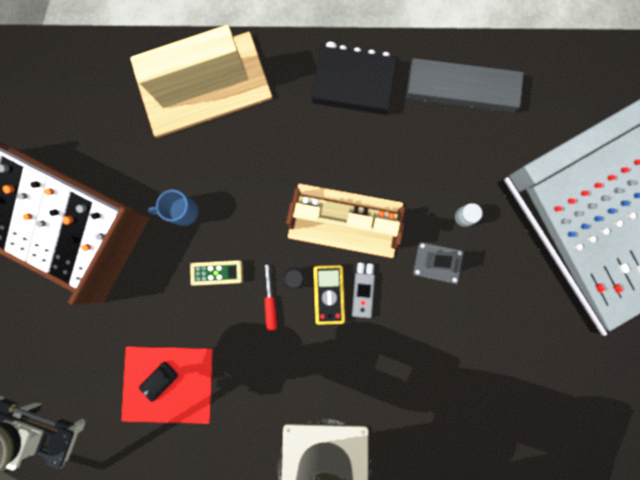

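```bash
python3 - <<'E'
import cv2,numpy as np
a=cv2.imread('pics/side0.png');b=cv2.imread('pics/top0.png')
f=lambda im,x,y,w,h,W,H:cv2.resize(im[y:y+h,x:x+w],(W,H),interpolation=cv2.INTER_CUBIC)
st=cv2.convertScaleAbs(f(a,310,345,90,100,360,400),alpha=1.6)
st2=cv2.convertScaleAbs(f(b,400,230,75,62,440,400)[:, :440],alpha=1.6)
top=np.hstack([st,st2])
m=np.hstack([f(b,180,250,70,45,311,200),f(b,275,175,150,85,489,200)[:, :489]])
cv2.imwrite('pics/c1.png',np.vstack([top,m[:,:800]]))
E
```

```text
(no output)
```

View pics/c1.png

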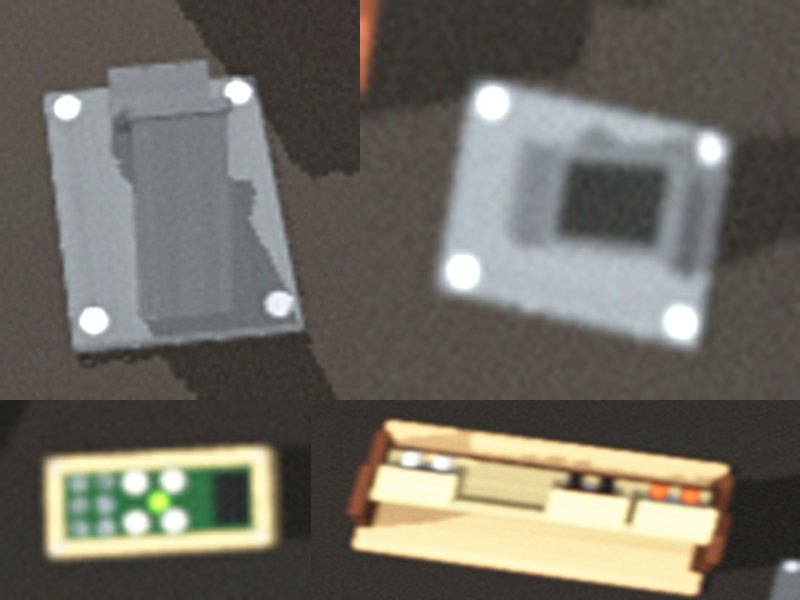

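```bash
cat > h.py <<'E'
import numpy as np,cv2,sys
from plant import robot
def cams(): return {n:robot.read_camera(n) for n in('side','top')}
def ray(c,uv,z):
    d=c['R'].T@np.linalg.solve(c['mtx'],[uv[0],uv[1],1.]); o=-c['R'].T@c['t']
    return o+d*(z-o[2])/d[2]
def proj(c,X):
    p=(c['mtx']@(c['R']@np.atleast_2d(X).T+c['t'][:,None])); return (p[:2]/p[2]).T
def tri(c1,u1,c2,u2):
    P=[c['mtx']@np.hstack([c['R'],c['t'][:,None]]) for c in(c1,c2)]
    X=cv2.triangulatePoints(P[0],P[1],np.float64(u1).reshape(2,1),np.float64(u2).reshape(2,1))[:,0]; return X[:3]/X[3]
def crop(im,x,y,w,h,s,grid=10):
    o=cv2.resize(im[y:y+h,x:x+w],None,fx=s,fy=s,interpolation=cv2.INTER_CUBIC)
    for k in range(-(-x//grid)*grid,x+w,grid):
        p=int((k-x+.5)*s); cv2.line(o,(p,0),(p,6),(0,255,255),1); 
        if k%20==0: cv2.putText(o,str(k),(p-10,16),0,.35,(0,255,255),1)
    for k in range(-(-y//grid)*grid,y+h,grid):
        p=int((k-y+.5)*s); cv2.line(o,(0,p),(6,p),(0,255,255),1)
        if k%20==0: cv2.putText(o,str(k),(8,p+4),0,.35,(0,255,255),1)
    return o
E
python3 - <<'E'
from h import *
C=cams(); s=robot.read_state(); print(np.round(cv2.Rodrigues(s['orientation'])[0],3))
a,b=[C[n]['color'][:,:,::-1].copy() for n in('side','top')]
# screws of stand
for n,im,(x0,y0,x1,y1) in(('top',b,(410,238,470,290)),('side',a,(318,358,392,440))):
    m=np.zeros(im.shape[:2],np.uint8); m[y0:y1,x0:x1]=(im.min(2)[y0:y1,x0:x1]>(170 if n=='top' else 190))*255
    k,_,st,ce=cv2.connectedComponentsWithStats(m)
    for i in range(1,k):
        if st[i,4]>4: print(n,ce[i].round(1),st[i,4],ray(C[n],ce[i],.007).round(4))
# module
for n,im,(x0,y0,x1,y1) in(('top',b,(180,250,255,295)),('side',a,(225,155,285,220))):
    m=np.zeros(im.shape[:2],np.uint8); r=im[y0:y1,x0:x1].astype(int); m[y0:y1,x0:x1]=((r.max(2)>90))*255
    m=cv2.morphologyEx(m,cv2.MORPH_CLOSE,np.ones((5,5)))
    cn=max(cv2.findContours(m,0,2)[0],key=cv2.contourArea); bx=cv2.boxPoints(cv2.minAreaRect(cn))
    print(n,'box',bx.round(1).tolist()); 
    if n=='top':
        W=np.array([ray(C[n],p,.03) for p in bx]); print(W.round(4),W.mean(0).round(4),np.linalg.norm(W-np.roll(W,1,0),axis=1).round(4))
    hs=cv2.cvtColor(im,cv2.COLOR_BGR2HSV)[y0:y1,x0:x1]
    yg=(hs[...,0]>30)&(hs[...,0]<48)&(hs[...,1]>150)&(hs[...,2]>150); ys,xs=np.nonzero(yg); print('button',len(xs),xs.mean()+x0 if len(xs) else 0,ys.mean()+y0 if len(xs) else 0)
# stand hypotheses
o=crop(b,275,170,145,90,3.1); p=crop(a,310,170,115,170,3.5); 
H=np.zeros((600,o.shape[1]+p.shape[1],3),np.uint8); H[:o.shape[0],:o.shape[1]]=o; H[:595,o.shape[1]:]=p[:595]
q=cv2.convertScaleAbs(crop(b,410,235,65,60,5),alpha=1.5); H[290:590,:q.shape[1]]=q
cv2.imwrite('pics/c2.png',H)
E
```

```text
[[ 0.297 -0.    -0.955]
 [ 0.955 -0.001  0.297]
 [-0.001 -1.     0.   ]]
top [422.  245.5] 16 [ 0.5793 -0.25    0.007 ]
top [417.  271.5] 16 [ 0.5096 -0.2368  0.007 ]
top [454.  279.5] 16 [ 0.4905 -0.3344  0.007 ]
side [368.9 367.4] 17 [ 0.5785 -0.2489  0.007 ]
side [326.2 371.5] 18 [ 0.5079 -0.2359  0.007 ]
side [333.  424.8] 23 [ 0.4893 -0.334   0.007 ]
top box [[188.3000030517578, 261.8999938964844], [241.60000610351562, 258.8999938964844], [243.0, 283.20001220703125], [189.6999969482422, 286.20001220703125]]
[[0.5221 0.3683 0.03  ]
 [0.5327 0.2276 0.03  ]
 [0.469  0.2216 0.03  ]
 [0.4584 0.3615 0.03  ]] [0.4955 0.2947 0.03  ] [0.064  0.1411 0.0639 0.1403]
button 10 215.4 272.2
side box [[231.10000610351562, 170.8000030517578], [257.1000061035156, 158.8000030517578], [278.1000061035156, 204.10000610351562], [252.0, 216.1999969482422]]
button 10 253.8 182.1
```

View pics/c2.png

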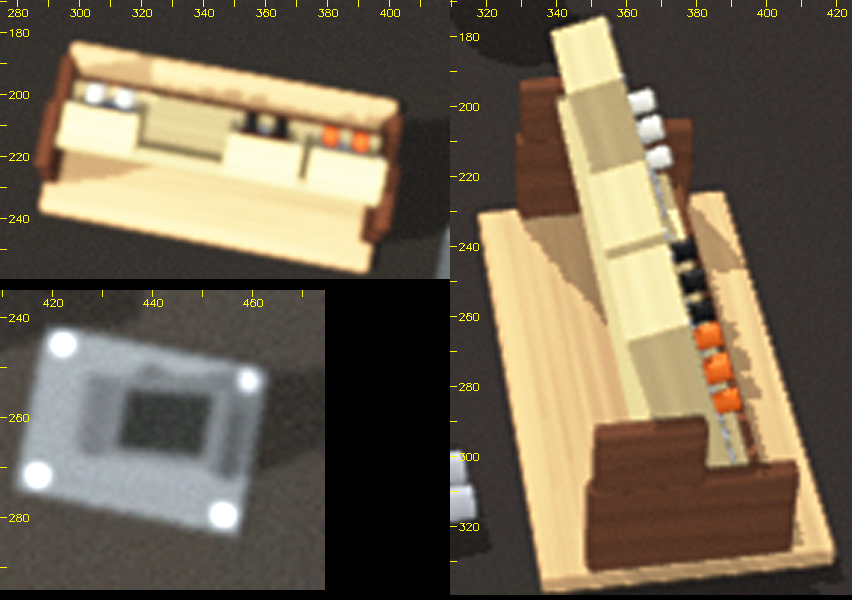

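```bash
python3 - <<'E'
from h import *
C=cams()
T,S=C['top'],C['side']
print('cam',[(-c['R'].T@c['t']).round(2) for c in(S,T)])
for yaw in(79,-101):
    t=np.radians(yaw); R=np.array([[np.cos(t),-np.sin(t),0],[np.sin(t),np.cos(t),0],[0,0,1]]); o=np.array([.5345,-.2922,0])
    P=np.array([[22,20,35],[22,-20,35],[-17,20,98],[-17,-20,98],[39,20,46],[39,-20,46]])/1000
    W=P@R.T+o; print(yaw); print(np.hstack([proj(T,W),proj(S,W)]).round(0))
a=[ray(T,(287.5,237),.01),ray(T,(392,257.5),.01)]; d=a[0]-a[1]; print('base back',a,np.linalg.norm(d),'yaw',np.degrees(np.arctan2(-d[0],d[1])))
for nm,uv,z in(('blue bt',(319.5,219),.1556),('red bt',(346.5,222),.1556),('blue bt left',(292.5,216.5),.1556),('white bt right',(385,234.5),.1556),('blue ft',(319.5,207),.1634),('red ft',(349,211),.1634)): print(nm,ray(T,uv,z).round(4))
for nm,u,z in(('blue bt',(358,200.5-0),.1556),):
    print(nm,ray(S,u,z).round(4))
E
```

```text
cam [array([ 0.34, -0.81,  0.83]), array([ 0.47, -0.01,  1.21])]
79
[[431. 268. 338. 375.]
 [434. 253. 363. 372.]
 [452. 270. 341. 371.]
 [455. 254. 368. 368.]
 [425. 266. 337. 362.]
 [428. 251. 362. 360.]]
-101
[[450. 256. 367. 396.]
 [447. 271. 342. 398.]
 [441. 251. 365. 350.]
 [438. 267. 339. 352.]
 [458. 257. 369. 401.]
 [455. 273. 343. 404.]]
base back [array([0.59502042, 0.11021316, 0.01      ]), array([ 0.54540308, -0.16990009,  0.01      ])] 0.2844737468417774 yaw -10.044790318037247
blue bt [0.624  0.021  0.1556]
red bt [ 0.618  -0.0429  0.1556]
blue bt left [0.6288 0.0851 0.1556]
white bt right [ 0.59   -0.1337  0.1556]
blue ft [0.6514 0.0214 0.1634]
red ft [ 0.6431 -0.0481  0.1634]
blue bt [0.6437 0.0065 0.1556]
```

```bash
python3 -m inch '[[-1,0.321,-0.3226,-0.1,-1.194],[-1,0.321,-0.3226,-0.1,-1.194],[-1,0.321,-0.3226,-0.1,-1.194],[-1,0.321,-0.3226,-0.1,-1.194],[-1,0.321,-0.3226,-0.1,-1.194],[-1,0.321,-0.3226,-0.1,-1.194],[-1,0.321,-0.3226,-0.1,-1.194],[-1,0.321,-0.3226,-0.1,-1.194]]' 8
python3 - <<'E'
from h import *
s=robot.read_state(); R=cv2.Rodrigues(s['orientation'])[0]; print(s['t'],s['tool_pos'],np.degrees(np.arctan2(R[1,0],R[0,0])))
T=robot.read_camera('top');S=robot.read_camera('side')
cv2.imwrite('pics/c3.png',np.hstack([crop(T['color'][:,:,::-1].copy(),170,220,110,90,3.6),crop(S['color'][:,:,::-1].copy(),215,110,110,110,3.6)[:324]]))
# rack profiles
t=np.radians(-10);Rr=np.array([[np.cos(t),-np.sin(t),0],[np.sin(t),np.cos(t),0],[0,0,1]]);o=np.array([.659,-.018,0])
def prof(c,P):
    uv=proj(c,P@Rr.T+o).astype(np.float32); g=c['color'].astype(np.float32).sum(2)
    return cv2.remap(g,uv[:,0].reshape(1,-1),uv[:,1].reshape(1,-1),1)[0]
def edges(v,p,k=4,th=60):
    p=cv2.GaussianBlur(p.reshape(1,-1),(0,0),2)[0];d=np.gradient(p)
    return [(round(float(v[i]*1000),1),int(d[i])) for i in range(1,len(d)-1) if abs(d[i])>=max(abs(d[i-1]),abs(d[i+1])) and abs(d[i])>8]
for nm,c in(('top',T),('side',S)):
    y=np.arange(-.17,.115,.001)
    for x,z in((-.031,.1575),(-.02,.1607)): print(nm,'y@x',x,edges(y,prof(c,np.c_[0*y+x,y,0*y+z])))
    x=np.arange(-.1,.06,.001)
    for yy in(.064,-.064,-.126): print(nm,'x@y',yy,edges(x,prof(c,np.c_[x,0*x+yy,0*x+.1556])))
E
```

```text
t: 1.3
tool_pos: [0.5007, 0.2473, 0.1174]
orientation: [-1.571, -0.055, 0.057]
force: [-0.5, 0.7, 0.6]
opening: 0.0932
1.3 [0.5007382  0.24730514 0.11738635] 4.0765601794791735
top y@x -0.031 [(-164.0, 13), (-153.0, 51), (-96.0, -35), (-89.0, 48), (-30.0, -39), (37.0, 46), (96.0, -66), (109.0, -18)]
top y@x -0.02 [(-163.0, 13), (-153.0, 49), (-107.0, 14), (-95.0, -44), (-89.0, 44), (-31.0, -15), (30.0, -21), (38.0, 38), (96.0, -63), (108.0, -17)]
top x@y 0.064 [(-97.0, 41), (-48.0, 25), (-13.0, -60), (-5.0, 35), (5.0, -35), (12.0, 26), (25.0, 14), (35.0, -68)]
top x@y -0.064 [(-97.0, 47), (-63.0, 13), (-46.0, 10), (-12.0, -71), (-4.0, 18), (4.0, -15), (12.0, 46), (36.0, -71)]
top x@y -0.126 [(-97.0, 48), (-45.0, 14), (-12.0, -31), (-4.0, 12), (5.0, -23), (13.0, 41), (36.0, -73)]
side y@x -0.031 [(-87.0, 29), (-30.0, -28), (40.0, 25), (97.0, -88)]
side y@x -0.02 [(-106.0, 28), (-94.0, -30), (-87.0, 30), (-30.0, -28), (40.0, 26), (97.0, -81)]
side x@y 0.064 [(-46.0, 93), (-14.0, -83)]
side x@y -0.064 [(-81.0, -32), (-51.0, 37), (-14.0, -30), (-9.0, 28), (-4.0, -68), (3.0, 42), (21.0, -78)]
side x@y -0.126 [(-51.0, 42), (-44.0, -23), (-14.0, -21), (-9.0, 20), (-4.0, -52), (2.0, 62), (22.0, -74)]
```

View pics/c3.png

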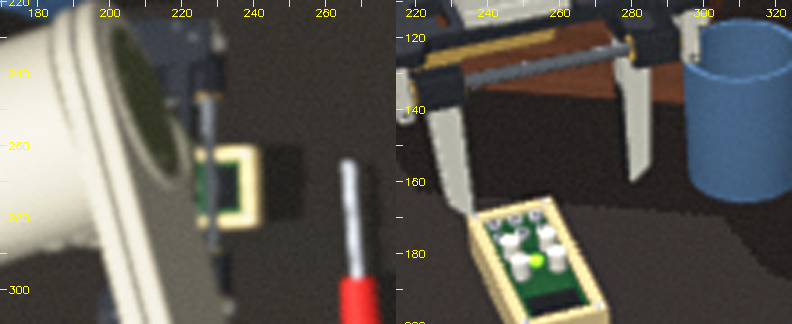

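```bash
python3 -m inch '[[-1,-0.0017,0.0025,-0.05,0],[-1,-0.0017,0.0025,-0.09,0],[-1,-0.0017,0.0025,-0.112,0],[-1,-0.0017,0.0025,-0.112,0],[0.8,-0.0017,0.0025,-0.112,0],[0.8,-0.0017,0.0025,-0.112,0],[0.8,-0.0017,0.0025,-0.112,0],[0.8,-0.0017,0.0025,-0.112,0]]' 8
```

```text
t: 2.4
tool_pos: [0.4991, 0.25, 0.0058]
orientation: [-1.571, -0.055, 0.057]
force: [-0.6, 0.4, -0.4]
opening: 0.0573
```

```bash
python3 -m inch '[[0.8,0,0,0,0],[0.8,-0.0004,0.0059,0.0187,0],[0.8,-0.0011,0.015,0.0361,0],[0.8,-0.002,0.0269,0.0517,0],[0.8,-0.0031,0.0414,0.0649,0],[0.8,-0.0044,0.0579,0.0755,0],[0.8,-0.0054,0.0724,0.0817,0],[0.8,-0.0054,0.0724,0.0817,0]]' 8
python3 - <<'E'
from h import *
S=robot.read_camera('side'); s=robot.read_state(); p=np.array(s['tool_pos'])+[0,0,robot.pinch_z]
print(s['tool_pos'],s['force'],s['opening']); 
cv2.imwrite('pics/c4.png',crop(S['color'][:,:,::-1].copy(),190,70,130,150,4)); print(proj(S,p))
E
```

```text
t: 3.4
tool_pos: [0.4937, 0.3239, 0.0878]
orientation: [-1.57, -0.057, 0.057]
force: [0.1, -0.2, -2.1]
opening: 0.056
[0.49342478 0.32291992 0.0871356 ] [ 0.46871524 -1.07471449 -1.84399507] 0.05635563059936014
[[247.09424008 147.72503382]]
```

View pics/c4.png

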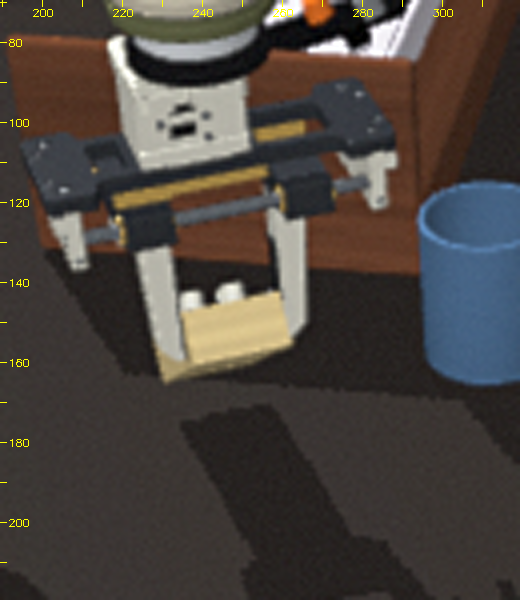

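```bash
python3 - <<'E'
from h import *
S=robot.read_camera('side'); s=robot.read_state(); p=np.array(s['tool_pos'])+[0,0,robot.pinch_z]
u=np.array([.075,-.997,0]);z=np.array([0,0,1]);y=np.array([.997,.075,0])
for th in(0,30,45,58,70,90):
    t=np.radians(th);X=np.cos(t)*u+np.sin(t)*z;Z=-np.sin(t)*u+np.cos(t)*z
    print(th,proj(S,[p+.02*X+f*Z+w*y for f in(.0054,-.0246) for w in(-.028,.028)]+[p-.110*X-.0246*Z]).round(1).tolist(),(p-.110*X-.0246*Z).round(3))
E
```

```text
0 [[236.9, 153.2], [261.5, 147.9], [238.4, 164.7], [262.6, 159.3], [235.9, 133.4]] [0.485 0.432 0.081]
30 [[235.8, 148.4], [260.5, 143.1], [238.9, 161.9], [263.4, 156.5], [241.1, 157.6]] [0.487 0.405 0.029]
45 [[235.1, 146.1], [259.8, 140.8], [238.7, 159.3], [263.3, 153.9], [244.4, 169.0]] [0.489 0.383 0.01 ]
58 [[234.5, 144.4], [259.2, 139.1], [238.3, 156.5], [263.1, 151.1], [247.4, 178.0]] [ 0.49   0.36  -0.001]
70 [[234.0, 143.1], [258.6, 137.9], [237.8, 153.6], [262.6, 148.3], [250.2, 185.1]] [ 0.492  0.337 -0.006]
90 [[233.2, 141.7], [257.7, 136.5], [236.7, 148.6], [261.6, 143.3], [254.6, 193.8]] [ 0.495  0.298 -0.004]
```

```bash
python3 -m inch '[[0.8,0,0,0,0],[0.8,0,0,0,0],[0.8,0,0,0,0],[0.8,0,0,0,0]]' 5; python3 -m inch '[[0.8,0,0,0,0],[0.8,0,0,0,0],[0.8,0,0,0,0]]' 4
cat >> h.py <<'E'
def topface(box,th=None):
    "tan top-edge-face quad in side view within box"
    S=robot.read_camera('side');im=S['color'][:,:,::-1];x0,y0,x1,y1=box
    h=cv2.cvtColor(np.ascontiguousarray(im),cv2.COLOR_BGR2HSV)[y0:y1,x0:x1]
    m=((h[...,0]>10)&(h[...,0]<32)&(h[...,1]>60)&(h[...,2]>110)).astype(np.uint8)*255
    k,l,st,ce=cv2.connectedComponentsWithStats(m)
    i=1+np.argmax(st[1:,4]); r=cv2.minAreaRect(np.argwhere(l==i)[:,::-1].astype(np.float32)); print(st[i],(ce[i]+[x0,y0]).round(1),(cv2.boxPoints(r)+[x0,y0]).round(1).tolist(),r[1:])
    return S
E
python3 - <<'E'
from h import *
s=robot.read_state();print(s['tool_pos'],s['force'],s['opening'])
S=topface((222,132,275,185))
p=np.array(s['tool_pos'])+[0,0,robot.pinch_z]
u=np.array([.075,-.997,0]);z=np.array([0,0,1])
for th in(35,45,58,70,90):
    t=np.radians(th);X=np.cos(t)*u+np.sin(t)*z;Z=-np.sin(t)*u+np.cos(t)*z
    print(th,proj(S,[p+.02*X-.0096*Z]).round(1))
E
```

```text
t: 4.0
tool_pos: [0.4933, 0.3222, 0.0867]
orientation: [-1.572, -0.055, 0.058]
force: [-0.1, -0.7, -2.3]
opening: 0.0559
t: 4.38
tool_pos: [0.4933, 0.3222, 0.0867]
orientation: [-1.572, -0.055, 0.058]
force: [0.5, 0.2, -1.8]
opening: 0.0559
[0.49328229 0.32215528 0.08666821] [ 0.51388611  0.15317308 -1.80472168] 0.055882610650482854
[  9  11  32  33 746] [246.4 158.7] [[226.7, 148.8], [259.2, 141.6], [265.2, 168.5], [232.7, 175.7]] ((27.550168991088867, 33.298828125), 77.47119140625)
35 [[249.6 151.7]]
45 [[249.3 150.1]]
58 [[248.9 147.8]]
70 [[248.3 145.7]]
90 [[247.4 142.5]]
```

```bash
python3 - <<'E'
from h import *
S=robot.read_camera('side')
cv2.imwrite('pics/c5.png',crop(S['color'][:,:,::-1].copy(),200,100,100,100,4))
E
```

```text
(no output)
```

View pics/c5.png

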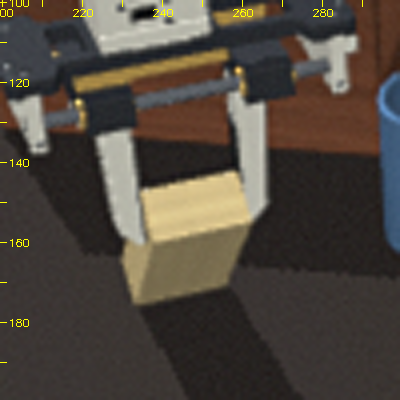

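```bash
python3 -m inch '[[0.8,0,0,0.005,0],[0.8,0,0,0.01,0],[0.8,0,0,0.015,0],[0.8,0,0,0.02,0],[0.8,0,0,0.03,0],[0.8,0,0,0.03,0],[0.8,0,0,0.03,0]]' 3.3
python3 - <<'E'
from h import *
S=robot.read_camera('side');s=robot.read_state();print(s['tool_pos'],s['force'],s['opening'])
im=S['color'][:,:,::-1].copy()
p=np.array(s['tool_pos'])+[0,0,robot.pinch_z]
u=np.array([.075,-.997,0]);z=np.array([0,0,1])
for th in(50,58,70,80,90):
    t=np.radians(th);X=np.cos(t)*u+np.sin(t)*z;Z=-np.sin(t)*u+np.cos(t)*z
    q=proj(S,[p-.110*X-.0246*Z,p+.02*X-.0246*Z,p+.02*X+.0054*Z]);print(th,q.round(1).tolist())
g=im.astype(int);
for c in(244,248):print(c,[tuple(g[r,c,[2,0]]) for r in range(120,180,2)])
cv2.imwrite('pics/c6.png',crop(im,190,80,110,100,4))
E
```

```text
t: 5.35
tool_pos: [0.4933, 0.3222, 0.1167]
orientation: [-1.572, -0.055, 0.058]
force: [0.2, -0.1, -2.8]
opening: 0.056
[0.4931459  0.32206254 0.11642725] [ 0.4004916   0.03224736 -2.48069436] 0.0558730176408017
50 [[244.2, 162.3], [249.6, 144.0], [245.9, 131.0]]
58 [[246.1, 167.8], [249.4, 142.2], [245.5, 130.0]]
70 [[248.9, 174.9], [248.9, 139.3], [245.0, 128.7]]
80 [[251.2, 179.8], [248.4, 136.7], [244.5, 127.9]]
90 [[253.4, 183.5], [247.8, 134.2], [244.1, 127.4]]
244 [(np.int64(89), np.int64(38)), (np.int64(100), np.int64(42)), (np.int64(88), np.int64(38)), (np.int64(90), np.int64(37)), (np.int64(97), np.int64(41)), (np.int64(99), np.int64(41)), (np.int64(112), np.int64(59)), (np.int64(240), np.int64(162)), (np.int64(234), np.int64(160)), (np.int64(239), np.int64(163)), (np.int64(240), np.int64(164)), (np.int64(236), np.int64(160)), (np.int64(196), np.int64(124)), (np.int64(148), np.int64(97)), (np.int64(150), np.int64(99)), (np.int64(150), np.int64(96)), (np.int64(149), np.int64(98)), (np.int64(150), np.int64(98)), (np.int64(152), np.int64(98)), (np.int64(149), np.int64(95)), (n
[... 560 characters left out ...]
p.int64(234), np.int64(158)), (np.int64(243), np.int64(169)), (np.int64(234), np.int64(158)), (np.int64(239), np.int64(161)), (np.int64(159), np.int64(102)), (np.int64(156), np.int64(100)), (np.int64(158), np.int64(101)), (np.int64(159), np.int64(102)), (np.int64(159), np.int64(103)), (np.int64(159), np.int64(104)), (np.int64(159), np.int64(105)), (np.int64(157), np.int64(104)), (np.int64(159), np.int64(103)), (np.int64(157), np.int64(102)), (np.int64(159), np.int64(104)), (np.int64(158), np.int64(101)), (np.int64(158), np.int64(101)), (np.int64(157), np.int64(102)), (np.int64(158), np.int64(102)), (np.int64(158), np.int64(103)), (np.int64(158), np.int64(101)), (np.int64(120), np.int64(81))]
```

View pics/c6.png

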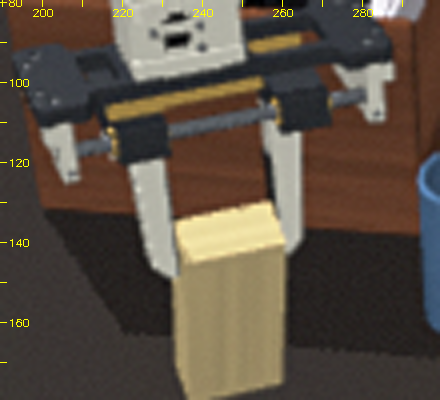

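```bash
python3 -m inch '[[0.8,0,0,0.03,0],[0.8,0,0,0.06,0],[0.8,0,0,0.06,0]]' 20
python3 - <<'E'
from h import *
S=robot.read_camera('side');s=robot.read_state();print(s['tool_pos'],s['force'],s['opening'])
R=cv2.Rodrigues(s['orientation'])[0]; print(np.degrees(np.arctan2(R[1,0],R[0,0])))
p=np.array([.4931,.3221,.1164+robot.pinch_z])
u=np.array([.075,-.997,0]);z=np.array([0,0,1]);n=np.array([.997,.075,0])
o=-S['R'].T@S['t'];L=[]
for uv in((248.7,177),(248.5,142.2),(245.1,132.4)):
    d=S['R'].T@np.linalg.solve(S['mtx'],[*uv,1]); X=o+d*(n@(p-o))/(n@d)-p; L.append(np.array([X@u,X@z])*1000)
print(np.round(L,1)); a=L[1]-L[0];b=L[2]-L[1];print(np.hypot(*a),np.degrees(np.arctan2(a[1],a[0])),np.hypot(*b),np.degrees(np.arctan2(b[1],b[0]))-90)
cv2.imwrite('pics/c7.png',crop(S['color'][:,:,::-1].copy(),190,40,110,130,4))
E
```

```text
t: 5.78
tool_pos: [0.4948, 0.323, 0.1791]
orientation: [-1.57, -0.058, 0.054]
force: [1.2, -0.3, -2.4]
opening: 0.0559
[0.49374293 0.32239314 0.17690273] [-0.13613699  0.42384855 -2.9197907 ] 0.05575114595213324
4.101336877764127
[[ -19.6 -121.1]
 [  22.6   -1.2]
 [  -1.1    9.9]]
127.1269489910723 70.61722967082234 26.1380216333287 64.73599711545069
```

```bash
python3 -m inch '[[0.8,0,0,0.04,0],[0.8,0,-0.02,0.073,0],[0.8,0,-0.06,0.073,-0.03],[0.8,0,-0.11,0.073,-0.06],[0.8,0,-0.16,0.073,-0.1],[0.8,0,-0.21,0.073,-0.13],[0.8,0,-0.26,0.073,-0.17],[0.8,0.01,-0.3,0.073,-0.2]]' 20
python3 -m inch '[[0.8,0,-0.04,0,0],[0.8,0,-0.09,0,0],[0.8,0.01,-0.14,0,0],[0.8,0.015,-0.19,0,0],[0.8,0.02,-0.24,0,0],[0.8,0.03,-0.28,0,0],[0.8,0.03,-0.3,0,0],[0.8,0.03,-0.3,0,0]]' 20
python3 - <<'E'
from h import *
s=robot.read_state();R=cv2.Rodrigues(s['orientation'])[0]; print(s['tool_pos'],s['force'],s['opening'],np.degrees(np.arctan2(R[1,0],R[0,0])))
print(np.array([.5343,-.2931,.19])-s['tool_pos'])
E
```

```text
t: 6.82
tool_pos: [0.5026, 0.0206, 0.2476]
orientation: [-1.569, 0.105, -0.1]
force: [-0.4, 0.3, -2.6]
opening: 0.0558
t: 7.82
tool_pos: [0.5317, -0.2799, 0.2456]
orientation: [-1.568, 0.108, -0.099]
force: [0.5, 0.8, -3.2]
opening: 0.0559
[ 0.53166729 -0.27987519  0.24557519] [ 0.54114818  0.79139912 -3.19350293] 0.055893856463839556 -7.5529230116753
[ 0.00263271 -0.01322481 -0.05557519]
```

```bash
python3 -m inch '[[0.8,0.0026,-0.0132,-0.02,-0.06],[0.8,0.0026,-0.0132,-0.04,-0.06],[0.8,0.0026,-0.0132,-0.0556,-0.06],[0.8,0.0026,-0.0132,-0.0556,-0.06],[0.8,0.0026,-0.0132,-0.0556,-0.06]]' 20
python3 - <<'E'
from h import *
C=cams();s=robot.read_state();R=cv2.Rodrigues(s['orientation'])[0]; print(s['tool_pos'],s['force'],np.degrees(np.arctan2(R[1,0],R[0,0])))
cv2.imwrite('pics/c7.png',np.hstack([cv2.convertScaleAbs(crop(C['side']['color'][:,:,::-1].copy(),300,290,100,150,4),alpha=1.4)]))
p=s['tool_pos']+[0,0,robot.pinch_z];f=np.array([.19,.98,0]);z=np.array([0,0,1]);w=np.array([.98,-.19,0])
S0=np.array([.5387,-.2706,.035])
print('pred bottom',proj(C['side'],[p+.02*f-.121*z,p+.02*f-.121*z-.028*w,p+.02*f-.121*z+.028*w]).round(1).tolist(),'plate top',proj(C['side'],[S0+.074*(-.53*f+.848*z)+k*w for k in(-.02,.02)]).round(1).tolist(),'seat',proj(C['side'],[S0]))
E
```

```text
t: 8.45
tool_pos: [0.5346, -0.2928, 0.1907]
orientation: [-1.565, 0.154, -0.146]
force: [-0.1, 0.5, -1.7]
opening: 0.0558
[ 0.53486212 -0.29315827  0.19121049] [ 0.41000821 -0.17685886 -2.30799347] -10.96189837188965
pred bottom [[351.8, 353.9], [333.7, 355.5], [369.8, 352.3]] plate top [[341.4, 371.0], [368.1, 368.7]] seat [[350.6649312  373.45322068]]
```

View pics/c7.png

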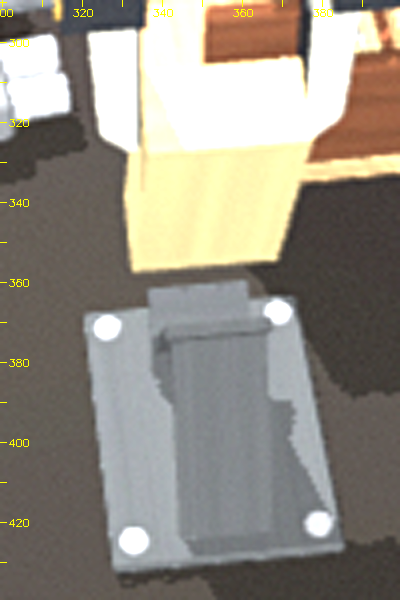

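```bash
python3 -m inch '[[0.8,-0.0005,0,-0.02,0],[0.8,-0.0005,0,-0.035,0],[0.8,-0.0005,0,-0.043,0],[0.8,-0.0005,0,-0.043,0]]' 20;  python3 -m inch '[[0.8,0,0,-0.002,0],[0.8,0,0,-0.003,0],[0.8,0,0,-0.003,0]]' 20;  python3 -m inch '[[0.8,0,0,-0.002,0],[0.8,0,0,-0.003,0],[0.8,0,0,-0.003,0]]' 20
```

```text
t: 9.05
tool_pos: [0.5337, -0.2927, 0.1468]
orientation: [-1.564, 0.155, -0.145]
force: [-0.1, 0.1, -1.5]
opening: 0.0559
t: 9.43
tool_pos: [0.5341, -0.2926, 0.1444]
orientation: [-1.565, 0.154, -0.146]
force: [0.6, 1.6, -0.4]
opening: 0.0559
t: 9.8
tool_pos: [0.5343, -0.2926, 0.1413]
orientation: [-1.565, 0.154, -0.146]
force: [0.8, 1.6, 0.3]
opening: 0.0559
```

```bash
python3 -m inch '[[0.8,0,0,0,0],[0.8,-0.001,-0.004,-0.002,0],[0.8,-0.0018,-0.008,-0.0037,0],[0.8,-0.0025,-0.012,-0.0053,0],[0.8,-0.0033,-0.016,-0.007,0],[0.8,-0.004,-0.02,-0.0083,0],[0.8,-0.0042,-0.0222,-0.009,0],[0.8,-0.0042,-0.0222,-0.009,0]]' 6
python3 - <<'E'
from h import *
C=cams();s=robot.read_state();print(s['tool_pos'],s['force'])
cv2.imwrite('pics/c8.png',cv2.convertScaleAbs(crop(C['side']['color'][:,:,::-1].copy(),300,290,100,150,4),alpha=1.2))
f=np.array([.19,.98,0]);z=np.array([0,0,1]);w=np.array([.98,-.19,0]);S0=np.array([.5387,-.2706,.035])
for th in(58,64):
    t=np.radians(th);X=-np.cos(t)*f+np.sin(t)*z;Z=np.sin(t)*f+np.cos(t)*z
    print(th,proj(C['side'],[S0+a*X+b*Z+c*w for a,b,c in((.13,.03,-.028),(.13,.03,.028),(.13,0,-.028),(.13,0,.028),(0,0,-.028),(0,0,.028))]).round(1).tolist())
E
```

```text
t: 10.8
tool_pos: [0.53, -0.315, 0.1322]
orientation: [-1.565, 0.154, -0.146]
force: [0.2, 0.5, -1.6]
opening: 0.0561
[ 0.53002874 -0.31489836  0.13221171] [ 0.0158069   0.84159999 -1.31540003]
58 [[336.4, 346.8], [375.8, 343.4], [338.4, 368.4], [378.2, 364.9], [333.3, 375.0], [368.0, 371.9]]
64 [[335.3, 337.6], [374.4, 334.3], [337.5, 358.6], [377.1, 355.2], [333.3, 375.0], [368.0, 371.9]]
```

View pics/c8.png

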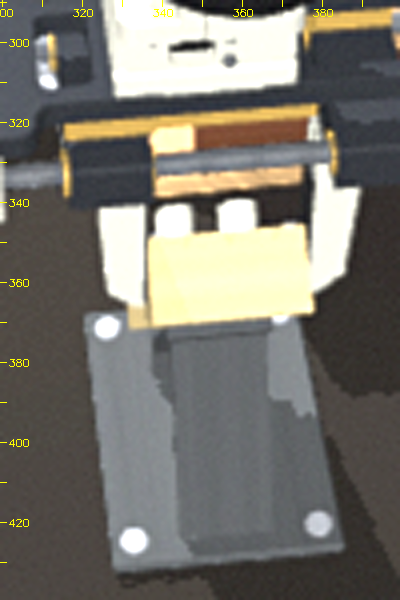

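```bash
python3 -m inch '[[-0.21,0,0,0,0],[-0.23,0,0,0,0],[-0.25,0,0,0,0],[-0.3,0,0,0,0],[-0.5,0,0,0,0],[-0.9,0,0,0,0],[-0.9,0,0,0,0]]' 6
python3 - <<'E'
from h import *
S=topface((320,335,385,378));s=robot.read_state();print(s['tool_pos'],s['force'],s['opening'])
E
python3 -m inch '[[-0.9,0,0,0.03,0],[-0.9,0,0,0.07,0],[-0.9,0,0,0.11,0],[-0.9,0,0,0.14,0],[-0.9,0,0,0.14,0]]'
python3 - <<'E'
from h import *
S=topface((320,335,385,378));s=robot.read_state();print(s['tool_pos'],s['force'],s['opening'])
T=robot.read_camera('top');np.save('t.npy',T['color'])
E
```

```text
t: 11.78
tool_pos: [0.53, -0.3149, 0.1323]
orientation: [-1.565, 0.154, -0.146]
force: [0.3, -1.0, -0.4]
opening: 0.0848
[  10   11   49   27 1047] [354.1 358.7] [[329.5, 349.2], [376.1, 344.6], [378.4, 367.7], [331.8, 372.2]] ((23.134069442749023, 46.80218505859375), 84.42780303955078)
[ 0.53003386 -0.31491329  0.13223329] [-0.53476154 -0.51336646  0.36451739] 0.08706228396265782
t: 12.45
tool_pos: [0.5313, -0.3159, 0.2758]
orientation: [-1.568, 0.15, -0.15]
force: [0.4, 0.4, -0.0]
opening: 0.0881
[  10   11   49   27 1048] [354.1 358.7] [[329.5, 349.2], [376.1, 344.6], [378.4, 367.7], [331.8, 372.3]] ((23.184368133544922, 46.766746520996094), 84.2894058227539)
[ 0.53058251 -0.31529791  0.27331057] [-0.09631812  0.3190964  -0.3737853 ] 0.0881804386958422
```

```bash
python3 -m inch '[[-0.95,0,0,0.02,0.18],[-0.95,0,0,0.02,0.36],[-0.95,0,0,0.02,0.54],[-0.95,0,0,0.02,0.72],[-0.95,0,0,0.02,0.9],[-0.95,0,0,0.02,1.08],[-0.95,0,0,0.02,1.26],[-0.95,0,0,0.02,1.44]]' 8;python3 -m inch '[[-0.95,0,0,0,0.131],[-0.95,0,0,0,0.131],[-0.95,0,0,0,0.131]]'
python3 - <<'E'
from h import *
s=robot.read_state();R=cv2.Rodrigues(s['orientation'])[0]; print(s['tool_pos'],s['q'],np.degrees(np.arctan2(R[1,0],R[0,0])),np.array([.5295,-.318,.129])-s['tool_pos'])
E
```

```text
t: 13.55
tool_pos: [0.5292, -0.3143, 0.2889]
orientation: [-1.342, -0.968, 0.978]
force: [0.0, -0.0, 0.5]
opening: 0.0906
t: 13.92
tool_pos: [0.5288, -0.3141, 0.2876]
orientation: [-1.29, -1.064, 1.074]
force: [0.1, 0.7, 0.5]
opening: 0.0906
[ 0.52884838 -0.31405795  0.28761391] [-0.61576294  0.15776536  1.33370588 -0.00564354  1.65388366 -1.99884806] 79.21929723831681 [ 0.00065162 -0.00394205 -0.15861391]
```

```bash
python3 -m inch '[[-0.95,0.0006,-0.004,-0.05,0],[-0.95,0.0006,-0.004,-0.1,0],[-0.95,0.0006,-0.004,-0.135,0],[-0.95,0.0006,-0.004,-0.1536,0],[-0.95,0.0006,-0.004,-0.1536,0]]' 6; python3 -m inch '[[-0.5,0,0,0,0],[-0.2,0,0,0,0],[-0.1,0,0,0,0],[0,0,0,0,0],[0.02,0,0,0,0],[0.02,0,0,0,0]]' 6
```

```text
t: 14.55
tool_pos: [0.5288, -0.3176, 0.1328]
orientation: [-1.288, -1.062, 1.074]
force: [0.7, 0.8, -0.1]
opening: 0.0907
t: 15.3
tool_pos: [0.5287, -0.3176, 0.1328]
orientation: [-1.288, -1.062, 1.074]
force: [-0.1, -0.4, -0.3]
opening: 0.0461
```

```bash
python3 -m inch '[[0.1,0,0,0,0],[0.2,0,0,0,0],[0.2,0,0,0,0]]' 8;  python3 -m inch '[[0.6,0.0008,0.0044,0.004,0],[0.6,0.0017,0.0088,0.008,0],[0.6,0.0034,0.0176,0.014,0],[0.6,0.0053,0.0274,0.02,0],[0.6,0.0072,0.0372,0.025,0],[0.6,0.0095,0.049,0.03,0],[0.6,0.0118,0.0608,0.035,0],[0.6,0.0118,0.0608,0.035,0]]' 10
python3 - <<'E'
from h import *
C=cams();s=robot.read_state();print(s['tool_pos'],s['force'],s['opening'])
cv2.imwrite('pics/c9.png',np.hstack([crop(C['side']['color'][:,:,::-1].copy(),300,270,100,140,4),crop(C['top']['color'][:,:,::-1].copy(),400,215,90,140,4)]))
E
```

```text
t: 15.68
tool_pos: [0.5288, -0.3177, 0.1329]
orientation: [-1.288, -1.062, 1.074]
force: [0.1, -0.9, 1.2]
opening: 0.0432
t: 16.68
tool_pos: [0.541, -0.2557, 0.1682]
orientation: [-1.288, -1.063, 1.075]
force: [0.6, -0.1, -3.1]
opening: 0.031
[ 0.54049932 -0.25668292  0.1677025 ] [-0.66014147  0.14446373 -2.52266979] 0.031153763498718068
```

View pics/c9.png

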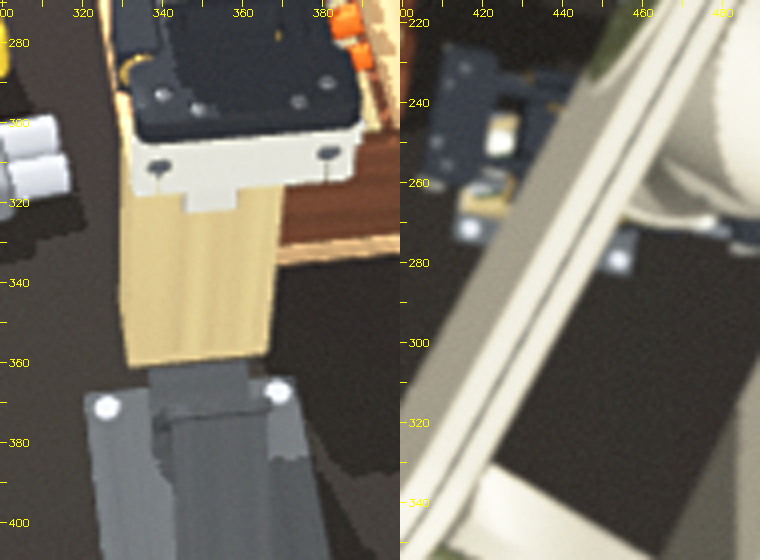

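```bash
python3 -m inch '[[0.6,0,0,0,0],[0.6,0,0,0.02,0],[0.6,0,0,0.05,0],[0.6,0,0,0.09,0],[0.6,0,0,0.1,0],[0.6,0,0,0.1,0]]' 25
python3 - <<'E'
from h import *
S=robot.read_camera('side');s=robot.read_state();R=cv2.Rodrigues(s['orientation'])[0]; print(s['tool_pos'],s['force'],s['opening'],np.degrees(np.arctan2(R[1,0],R[0,0])))
f=np.array([.19,.98,0]);w=np.array([.98,-.19,0]);o=-S['R'].T@S['t']
def hit(tp,uv):
    q=np.array(tp)-.0155*f; d=S['R'].T@np.linalg.solve(S['mtx'],[*uv,1]); X=o+d*(f@(q-o))/(f@d); return (X-tp)@w*1000,(X-tp)[2]*1000
tp0=np.array([.5405,-.2567,.1677])
for uv in((331.5,361),(366.5,358)): print('before lift',hit(tp0,uv))
im=S['color'][:,:,::-1]; h=cv2.cvtColor(np.ascontiguousarray(im),cv2.COLOR_BGR2HSV)
m=((h[...,0]>10)&(h[...,0]<30)&(h[...,1]>60)&(h[...,2]>120)).astype(np.uint8)
for c in range(328,374,3):
    r=np.nonzero(m[270:345,c])[0]
    # last row of longest run
    runs=np.split(r,np.nonzero(np.diff(r)>1)[0]+1); L=max(runs,key=len) if len(r) else [0]
    print(c,L[0]+270,L[-1]+270,end=' | ')
for rr in(280,290,300,310,318): 
    r=np.nonzero(m[rr,315:385])[0]+315; print('row',rr,r.min() if len(r) else 0,r.max() if len(r) else 0)
E
```

```text
t: 17.52
tool_pos: [0.5409, -0.2571, 0.2685]
orientation: [-1.29, -1.063, 1.074]
force: [0.6, 0.3, -2.3]
opening: 0.0305
[ 0.54027216 -0.25668937  0.2668878 ] [ 0.49799417 -0.76594885 -3.11028181] 0.03080023963892188 79.17760205884595
before lift (np.float64(-29.88543933814671), np.float64(-93.91867135366941))
before lift (np.float64(24.90575034830831), np.float64(-94.03623510303107))
328 270 292 | 331 270 319 | 334 270 328 | 337 270 338 | 340 270 338 | 343 270 338 | 346 273 338 | 349 274 319 | 352 273 319 | 355 273 318 | 358 273 318 | 361 272 318 | 364 270 318 | 367 270 317 | 370 270 308 | 373 270 289 | row 280 326 383
row 290 328 384
row 300 330 384
row 310 331 369
row 318 331 364
```

```bash
python3 -m inch '[[0.6,0,0,0.025,-0.15],[0.6,0.01,0.03,0.025,-0.33],[0.6,0.03,0.06,0.025,-0.5],[0.6,0.05,0.1,0.025,-0.68],[0.6,0.07,0.14,0.025,-0.86],[0.6,0.09,0.175,0.025,-1.04],[0.6,0.105,0.205,0.025,-1.22],[0.6,0.12,0.23,0.025,-1.4]]' 25;python3 -m inch '[[0.6,0.005,0.01,0,-0.1],[0.6,0.005,0.01,0,-0.156],[0.6,0.005,0.01,0,-0.156],[0.6,0.005,0.01,0,-0.156]]' 25
python3 - <<'E'
from h import *
s=robot.read_state();R=cv2.Rodrigues(s['orientation'])[0]; print(s['tool_pos'],s['opening'],-10-np.degrees(np.arctan2(R[1,0],R[0,0])),np.array([.6651,-.0162,.18])-s['tool_pos'])
E
```

```text
t: 18.58
tool_pos: [0.6598, -0.0251, 0.2889]
orientation: [-1.561, 0.024, -0.013]
force: [0.6, -0.9, -2.3]
opening: 0.0303
t: 19.08
tool_pos: [0.6643, -0.0154, 0.2876]
orientation: [-1.556, 0.146, -0.134]
force: [0.3, -0.4, -3.3]
opening: 0.0306
[ 0.66428427 -0.01536576  0.28756329] 0.03059186351737916 0.217835488085516 [ 0.00081573 -0.00083424 -0.10756329]
```

```bash
python3 -m inch '[[0.6,0.0008,-0.0008,-0.03,0.003],[0.6,0.0008,-0.0008,-0.06,0.003],[0.6,0.0008,-0.0008,-0.09,0.003],[0.6,0.0008,-0.0008,-0.115,0.003],[0.6,0.0008,-0.0008,-0.132,0.003],[0.6,0.0008,-0.0008,-0.142,0.003],[0.6,0.0008,-0.0008,-0.147,0.003],[0.6,0.0008,-0.0008,-0.147,0.003]]' 25
python3 -m inch '[[0.6,0,0,-0.002,0],[0.6,0,0,-0.004,0],[0.6,0,0,-0.004,0]]' 25
python3 -m inch '[[0.6,0,0,-0.001,0],[0.6,0,0,-0.003,0],[0.6,0,0,-0.003,0]]' 25
```

```text
t: 20.08
tool_pos: [0.6716, -0.0171, 0.1508]
orientation: [-1.557, 0.129, -0.145]
force: [0.5, -0.1, 31.6]
opening: 0.0303
t: 20.45
tool_pos: [0.6744, -0.0177, 0.1511]
orientation: [-1.557, 0.123, -0.151]
force: [-0.3, 0.1, 17.6]
opening: 0.0301
t: 20.82
tool_pos: [0.6761, -0.0181, 0.1511]
orientation: [-1.557, 0.119, -0.155]
force: [-1.3, -0.4, 15.4]
opening: 0.03
```

```bash
python3 -m inch '[[0.6,-0.003,0,0.004,0],[0.6,-0.007,0.001,0.01,0],[0.6,-0.011,0.002,0.014,0],[0.6,-0.011,0.002,0.014,0]]' 25
python3 - <<'E'
from h import *
C=cams();s=robot.read_state();R=cv2.Rodrigues(s['orientation'])[0]; print(s['tool_pos'],s['force'],s['opening'],R.round(3))
r=np.array([.985,-.174,0]);yr=np.array([.174,.985,0]);z=np.array([0,0,1]);o=np.array([.6542,-.0127,0])
T,S=C['top'],C['side']
# predicted: module bottom-back corners, top-back corners ; gap edges
tp=np.array(s['tool_pos'])
print('mod top back/bottom back side',[proj(S,[tp-.0153*r+k*yr+h*z for k in(-.028,.028)]).round(1).tolist() for h in(.036,-.094)])
print('blue,red bt',proj(S,[o-.0387*r+k*yr+.1556*z for k in(.036,-.036)]).round(1).tolist())
a=S['color'][:,:,::-1].copy();b=T['color'][:,:,::-1].copy()
cv2.imwrite('pics/c10.png',np.hstack([crop(a,305,120,120,150,4)[:, :460],crop(b,285,165,85,150,4)]))
E
```

```text
t: 21.32
tool_pos: [0.6647, -0.0159, 0.1651]
orientation: [-1.557, 0.119, -0.154]
force: [-0.0, 0.6, -2.7]
opening: 0.0297
[ 0.6648873  -0.01600175  0.16478369] [ 0.11940446  0.81341542 -2.77521488] 0.029726165033311134 [[ 0.985  0.023  0.173]
 [-0.173  0.007  0.985]
 [ 0.021 -1.     0.011]]
mod top back/bottom back side [[[368.3, 195.7], [363.0, 177.0]], [[365.8, 251.0], [361.0, 231.7]]]
blue,red bt [[343.1, 195.4], [348.7, 219.9]]
```

View pics/c10.png

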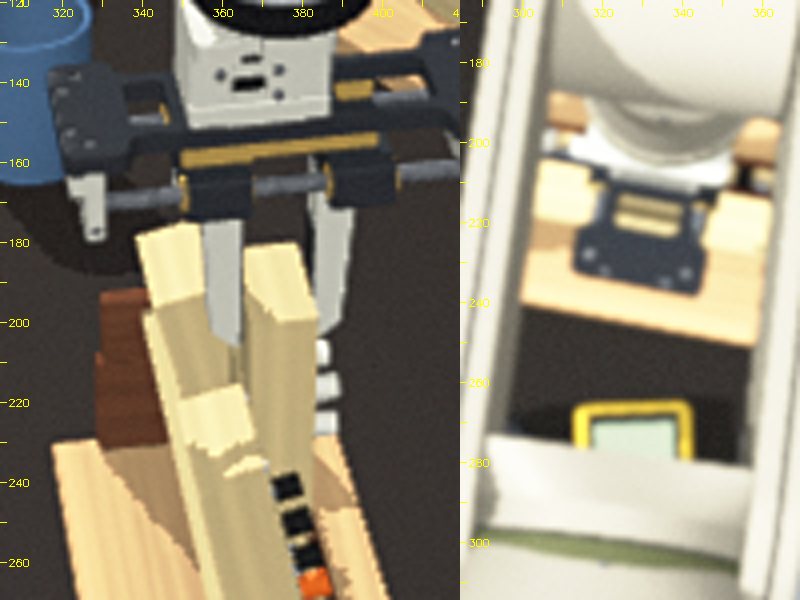

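```bash
python3 -m inch '[[0.6,-0.004,0.0007,0,0],[0.6,-0.007,0.0012,0,0],[0.6,-0.007,0.0012,-0.005,0],[0.6,-0.007,0.0012,-0.009,0],[0.6,-0.007,0.0012,-0.012,0],[0.6,-0.007,0.0012,-0.012,0]]' 25
python3 -m inch '[[0.6,0,0,-0.001,0],[0.6,0,0,-0.002,0],[0.6,0,0,-0.003,0],[0.6,0,0,-0.003,0]]' 25
python3 -m inch '[[0.6,0,0,-0.001,0],[0.6,0,0,-0.002,0],[0.6,0,0,-0.003,0],[0.6,0,0,-0.003,0]]' 25
```

```text
t: 22.18
tool_pos: [0.6576, -0.0147, 0.1522]
orientation: [-1.557, 0.12, -0.153]
force: [-0.1, -0.3, -1.5]
opening: 0.03
t: 22.68
tool_pos: [0.6576, -0.0148, 0.1491]
orientation: [-1.557, 0.12, -0.153]
force: [-0.0, -0.3, -2.2]
opening: 0.0299
t: 23.18
tool_pos: [0.6579, -0.0149, 0.1463]
orientation: [-1.557, 0.119, -0.154]
force: [2.0, -0.1, -2.7]
opening: 0.0298
```

```bash
python3 -m inch '[[0.6,0.001,0,-0.001,0],[0.6,0.001,0,-0.002,0],[0.6,0.001,0,-0.003,0],[0.6,0.001,0,-0.003,0]]' 25
python3 -m inch '[[0.6,0.0005,0,-0.001,0],[0.6,0.0005,0,-0.002,0],[0.6,0.0005,0,-0.002,0]]' 25
```

```text
t: 23.68
tool_pos: [0.659, -0.0149, 0.1432]
orientation: [-1.557, 0.119, -0.154]
force: [1.4, -0.2, -2.1]
opening: 0.0298
t: 24.05
tool_pos: [0.6595, -0.0149, 0.1411]
orientation: [-1.557, 0.119, -0.154]
force: [1.4, -0.2, -2.4]
opening: 0.03
```

```bash
python3 -m inch '[[0.6,0.0003,0,-0.001,0],[0.6,0.0003,0,-0.0015,0],[0.6,0.0003,0,-0.0015,0]]' 25
python3 -m inch '[[0.6,0.0003,0,-0.001,0],[0.6,0.0003,0,-0.0015,0],[0.6,0.0003,0,-0.0015,0]]' 25
python3 -m inch '[[0.6,0.0003,0,-0.001,0],[0.6,0.0003,0,-0.0015,0],[0.6,0.0003,0,-0.0015,0]]' 25
```

```text
t: 24.42
tool_pos: [0.6599, -0.0149, 0.1406]
orientation: [-1.557, 0.119, -0.154]
force: [-2.5, 0.6, 4.9]
opening: 0.0295
t: 24.8
tool_pos: [0.6602, -0.0149, 0.1405]
orientation: [-1.557, 0.119, -0.155]
force: [-4.5, 0.3, 8.2]
opening: 0.0303
t: 25.18
tool_pos: [0.6604, -0.0149, 0.1405]
orientation: [-1.557, 0.119, -0.155]
force: [-6.3, 0.3, 8.5]
opening: 0.03
```

```bash
python3 -m inch '[[0.33,0,0,0,0],[0.29,-0.001,0,0,0],[0.25,-0.0025,0.0004,0,0],[0.24,-0.005,0.0008,0,0],[0.23,-0.0075,0.0013,0,0],[0.22,-0.01,0.0017,0,0],[0.21,-0.0125,0.0022,0,0],[0.2,-0.015,0.0026,0,0]]' 10
python3 -m inch '[[0.19,-0.0025,0.0004,0,0],[0.18,-0.005,0.0009,0,0],[0.18,-0.0075,0.0013,0,0],[0.18,-0.01,0.0017,0,0],[0.18,-0.0125,0.0022,0,0],[0.17,-0.0145,0.0025,0,0],[0.16,-0.0145,0.0025,0,0]]' 10
python3 - <<'E'
from h import *
S=topface((330,165,392,222));s=robot.read_state();print(s['tool_pos'],s['force'],s['opening'])
r=np.array([.985,-.174,0]);yr=np.array([.174,.985,0]);z=np.array([0,0,1]);o=np.array([.6542,-.0127,0])
print(proj(S,[o+a*r+k*yr+h*z for a,h in((-.0387,.1556),(-.0097,.1634)) for k in(.028,-.028)]).round(1).tolist())
E
```

```text
t: 26.18
tool_pos: [0.6452, -0.0123, 0.1405]
orientation: [-1.557, 0.119, -0.155]
force: [0.2, 0.4, -0.0]
opening: 0.0371
t: 27.05
tool_pos: [0.6308, -0.0098, 0.1408]
orientation: [-1.557, 0.118, -0.155]
force: [0.5, 0.3, 0.8]
opening: 0.039
[ 13  17  24  40 693] [352.7 203.3] [[341.6, 182.4], [363.4, 181.0], [366.1, 221.0], [344.3, 222.4]] ((40.1109619140625, 21.818233489990234), 86.18592071533203)
[ 0.63082806 -0.00979527  0.14077567] [-0.07709558 -0.43186907  1.03576533] 0.03914661588444725
[[343.7, 198.0], [348.1, 217.1], [359.3, 193.4], [364.3, 212.3]]
```

```bash
python3 -m inch '[[0.14,0,0,0,0],[0.1,0,0,0,0],[0,0,0,0,0],[-0.2,0,0,0,0],[-0.4,0,0,0,0],[-0.4,0,0,0.01,0],[-0.4,0,0,0.03,0],[-0.4,0,0,0.06,0]]' 10
python3 -m inch '[[-0.4,0,0,0.05,0],[-0.4,0,0,0.11,0],[-0.4,-0.05,0,0.15,0],[-0.4,-0.11,0,0.15,0],[-0.4,-0.17,0,0.15,0],[-0.4,-0.22,0.03,0.15,0],[-0.4,-0.22,0.08,0.15,0],[-0.4,-0.22,0.08,0.15,0]]' 10
python3 -m inch '[[-0.4,0,0.05,0,0],[-0.4,0,0.1,0,0],[-0.4,0,0.15,0,0],[-0.4,0,0.2,0,0],[-0.4,0,0.2,0,0]]' 10
python3 - <<'E'
from h import *
C=cams();T,S=C['top'],C['side']
cv2.imwrite('pics/f.png',np.hstack([crop(S['color'][:,:,::-1].copy(),305,160,100,150,4),crop(T['color'][:,:,::-1].copy(),285,170,100,150,4)]))
t=np.radians(-10);Rr=np.array([[np.cos(t),-np.sin(t),0],[np.sin(t),np.cos(t),0],[0,0,1]]);o=np.array([.6542,-.0127,0])
def prof(c,P):
    uv=proj(c,P@Rr.T+o).astype(np.float32); g=c['color'].astype(np.float32).sum(2)
    return cv2.remap(g,uv[:,0].reshape(1,-1),uv[:,1].reshape(1,-1),1)[0]
def edges(v,p):
    p=cv2.GaussianBlur(p.reshape(1,-1),(0,0),1.5)[0];d=np.gradient(p)
    return [(round(float(v[i]*1000),1),int(d[i])) for i in range(1,len(d)-1) if abs(d[i])>=max(abs(d[i-1]),abs(d[i+1])) and abs(d[i])>10]
for nm,c in(('top',T),('side',S)):
    y=np.arange(-.17,.115,.001)
    for x,z in((-.031,.1575),(-.02,.1607)): print(nm,'y@x',x,edges(y,prof(c,np.c_[0*y+x,y,0*y+z])))
    x=np.arange(-.07,.04,.001)
    for yy in(.064,.015,0,-.015,-.064,-.126): print(nm,'x@y',yy,edges(x,prof(c,np.c_[x,0*x+yy,0*x+.1556])))
E
```

```text
t: 28.1
tool_pos: [0.6306, -0.0098, 0.2021]
orientation: [-1.557, 0.118, -0.155]
force: [-0.4, -0.2, 0.6]
opening: 0.0655
t: 29.1
tool_pos: [0.41, 0.0727, 0.3545]
orientation: [-1.556, 0.112, -0.154]
force: [0.2, -0.5, -0.5]
opening: 0.0652
t: 29.72
tool_pos: [0.41, 0.2746, 0.3548]
orientation: [-1.556, 0.109, -0.151]
force: [-0.2, -0.5, -0.7]
opening: 0.0649
top y@x -0.031 [(-167.0, 19), (-158.0, 69), (-100.0, -32), (-94.0, 31), (-37.0, -24), (-31.0, 24), (27.0, -34), (33.0, 35), (92.0, -69), (104.0, -19)]
top y@x -0.02 [(-167.0, 13), (-158.0, 78), (-99.0, -52), (-93.0, 54), (-37.0, -16), (-31.0, 16), (27.0, -43), (33.0, 43), (91.0, -74), (104.0, -19)]
top x@y 0.064 [(-63.0, -24), (-43.0, 29), (-8.0, -60), (-1.0, 40), (11.0, -46), (18.0, 30), (28.0, 20), (38.0, -38)]
top x@y 0.015 [(-41.0, 14), (-8.0, -64), (0.0, 41), (11.0, -53), (18.0, 45), (38.0, -40)]
top x@y 0 [(-41.0, 12), (-8.0, -72), (-1.0, 32), (11.0, -48), (18.0, 49), (38.0, -34)]
top x@y -0.015 [(-40.0, 12), (-9.0, -60), (-3.0, 67), (12.0, -67), (19.0, 31), (24.0, 24), (38.0, -26)]
top x@y -0.064 [(-40.0, 11), (-6.0, -72)
[... 156 characters left out ...]
1 [(-157.0, 36), (-100.0, -38), (-93.0, 36), (-36.0, -33), (-30.0, 33), (26.0, -39), (33.0, 31), (91.0, -93)]
side y@x -0.02 [(-157.0, 36), (-100.0, -37), (-93.0, 35), (-36.0, -32), (-30.0, 34), (26.0, -37), (33.0, 31), (90.0, -91)]
side x@y 0.064 [(-40.0, 122), (-8.0, -102)]
side x@y 0.015 [(-46.0, 90), (-11.0, -28), (-7.0, 15), (4.0, -72)]
side x@y 0 [(-67.0, -10), (-46.0, 88), (-10.0, -37), (-6.0, 43), (5.0, -97), (21.0, -21)]
side x@y -0.015 [(-46.0, 90), (-8.0, -67), (1.0, 16), (6.0, -22)]
side x@y -0.064 [(-46.0, 66), (-40.0, 11), (-10.0, -11), (-5.0, 12), (5.0, -63), (10.0, 51), (26.0, -89)]
side x@y -0.126 [(-53.0, -45), (-45.0, 49), (-39.0, 11), (-7.0, -120), (7.0, 74), (27.0, -96)]
```

```bash
python3 - <<'E'
from h import *
S=robot.read_camera('side');a=cv2.imread('pics/side0.png').astype(int);d=np.abs(S['color'][:,:,::-1].astype(int)-a).max(2)
for n,(x0,y0,x1,y1) in dict(meter=(215,255,305,308),rec=(235,297,320,335),driver=(198,218,282,250),puck=(252,228,285,258),mug=(292,115,332,168),jar=(424,375,466,430),white=(378,255,400,300)).items(): print(n,(d[y0:y1,x0:x1]>60).mean().round(3))
print(robot.close_job())
E
```

```text
meter 0.001
rec 0.024
driver 0.0
puck 0.0
mug 0.0
jar 0.0
white 0.011
the job is handed in; nothing more can be done
None
```

I put the green module back in the row and handed the job in at about 30 s. It went in the order asked:
1. I picked it up by its sides and let it swing upright in a light grip.
2. I leaned it on the stand, let go, and checked that it stayed there.
3. I took it again by its top edge, front and back, and lowered it into the gap.
4. I tilted it back against the board and let go.

**What went wrong:** On the first descent into the gap the module's bottom edge met something, most likely the lip of the rack seat, with about 32 N. I backed off, moved about 7 mm towards the back board and came down again. It then touched the back board at about 2 N and the seat, where I pressed to about 10 N. The module also slid in the grip by roughly 10 mm twice, the first time after the side pick-up and again after the top-edge pick-up. Both times it was held in the air, and it was not dropped.

**Last checks from both cameras:**
- **Fit in the row:** The module is centred in the gap, about 6 mm clear on each side. Its top lines up with its neighbours to about 2 mm and it is square with them.
- **Neighbours:** The outer edges of the blue, red and white modules read as before, to about 1 mm.
- **Other things on the table:** Image comparison found the meter, screwdriver, puck, mug and jar unchanged. It flagged small changes in 2.4% of the recorder's area and 1.1% of the white module's. I took these to be shadow, but did not check.
- **Not checked:** I did not see the final placing by eye, because the picture limit was reached, so these results come from edge measurements only. In the side view the back edges of the row read about 6 mm apart (-46 for the module and red, -40 for blue). The top view does not show that difference, and I think the back board blurs those readings.

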